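# Lift the hot furnace lid onto its cooling rest

### The job

The lid of the small pot furnace is hot: take the lid lifter from its tray, hook its tines under the lid's loop, lift the lid off without ever touching it with the gripper, and keep it level while you carry it to the cooling rest. Feel for the rest's ring and set the lid down on it gently, plug in the hole and lying flat, then unhook the lifter and stand it upright in its tray again. Leave everything else on the bench alone.

Things in the scene. Friction and masses are not known exactly. Their poses are not given: they have to be found in the camera images.
- lid: Hot lid: dark steel disc, diameter 140 mm, 16 thick, 0.4-0.65 kg, with a pale plug under it (diameter 96, 10 deep, chamfered) and a steel loop on top. Origin: centre of the disc's underside, where the plug begins; z up. Starts on the furnace, plug in its mouth. Hangs freely from its loop and swings if moved in jerks; let it settle.
- lid_bar (a point): Middle of the loop's straight level bar, 46 mm above the lid's origin: bar diameter 8, along the lid's y axis, 56 long, on two legs 72 apart (centres). 26 mm of free height between lid top and bar. The loop is entered along the lid's x axis.
- furnace: Fixed grey round pot furnace, diameter 170 mm, 105 high, round mouth of diameter 108 on its axis; a dark controller box (75 high, its knob to 87) stands on its local +x side, out to 133 from the axis. Origin: centre of its underside on the bench.
- rest: Fixed cooling rest: green foot (diameter 144 mm), post and aluminium ring (outer 152, hole 108) centred above it. Origin: centre of the foot on the bench. The ring's height is NOT measured: top face clamped 55 to 115 mm above the bench, new each time; feel the touch-down (the lifter loses the load). It does not yield. The lid's plug fits the hole with 6 mm to spare all round; the disc lies on the ring.
- lifter: C-shaped lid lifter, 0.25 kg. Wooden grip on top, steel arm below it (z 72 to 82 mm) running back to an upright shank (x -51 to -41), two tines at its foot pointing to +x: at y -13 and +13, 8 wide (34 over both), ending at x +16. Origin: level with the tines' underside, straight under the grip. Starts upright on its tines in the tray.
- lifter_grip (a point): Centre of the lifter's upright wooden grip block, 108 mm above its origin: 30 (x) x 24 (y) mm, z 82 to 134; grip it across its 24 mm y width.
- lifter_notch (a point): Middle of the notches of the two tines, 8 mm above the lifter's origin, straight under the grip; the loop's bar seats in them. In lifter z: tine underside 0, notch bottom 7 to 8, steep hook tip in front (x +9 to +14) and gentle crest behind (x -18) both 15.5 mm high, so the lifter must sink 8 mm below the bar to come free.
- tray: Fixed low blue tray, 130 x 100 x 14 mm, walls and floor 5 thick, where the lifter stands upright. Origin: centre of its underside on the bench. The lifter starts with its origin at about x +12, y 0 in the tray's frame, turned roughly as the tray.
- blank: loose notched sheet-metal blank, 130 x 150 x 4 (mm); bystander, origin under its middle
- cap: loose round steel filler cap, diameter 54, 25 high, lying on the blank (mm); bystander, origin under its middle
- jug: loose white plastic jug, diameter 110, 210 high (mm); bystander, origin under its middle
- tin: loose dark metal can, diameter 70, 90 high (mm); bystander, origin under its middle
- tape: loose green roll of tape, diameter 90, 25 high (mm); bystander, origin under its middle
- screwdriver: loose screwdriver lying on the bench; bystander, origin under its middle
- wrench: loose wrench lying on the bench; bystander, origin under its middle
There are look-alikes about, which are no part of the job. What is shaped like the lifter but blue or purple is not meant. There is more than one size of the tray; the job needs the largest.

How it is judged:
On the way, in this order (a step that is already met when the one before it is completed fails the run):
1. the lid hangs from the lifter, clear above the furnace (contact force between lifter and lid above 2 N and contact force between lid and furnace below 0.1 N and z of lid in the frame of furnace above 0.125 m and angle between lid's own z axis and vertical below 0.2 rad), for 0.2 s.
2. the lid lies flat on the rest's ring, the lifter off it (horizontal distance between lid and rest below 0.009 m and contact force between lid and rest above 1.5 N and angle between lid's own z axis and vertical below 0.05 rad and contact force between lifter and lid below 0.2 N), for 0.2 s.
At the end, for the whole second after the job is handed in: The lid lies flat (within 0.05 rad) on the rest's ring, plug in the hole, centred within 9 mm, lifter off it; the lifter stands upright (within 0.1 rad) inside its tray, on the tray floor, its origin within 45 mm of the tray's centre; both at rest (all of step 2 and linear speed of each of lid, lifter below 0.02 m/s and horizontal distance between lifter and tray below 0.045 m and z of lifter in the frame of tray below 0.01 m and contact force between lifter and tray above 0.5 N and angle between lifter's own z axis and vertical below 0.1 rad); the robot touches nothing.
It fails at once if the gripper or arm touches the hot lid (contact force between any of the fingers, the arm and lid above 0.5 N).
It fails at once if the lid tips more than 0.3 rad (angle between lid's own z axis and vertical above 0.3 rad).
It fails at once if the lid is dropped or pressed hard on the rest (over 15 N) (contact force between lid and rest above 15 N).
It fails at once if the lifter pushes or pulls the lid with more than 15 N (contact force between lifter and lid above 15 N).
It fails at once if a bystander is moved more than 20 mm (distance of any of blank, cap, jug, tin, tape, screwdriver, wrench from where it was at the start of the episode above 0.02 m).
It also fails if it takes over 67 s, if anything falls off the work surface, if the arm or the gripper's body presses on something with over 40 N, if the wrist force passes 120 N, or if a joint passes its speed limit or range.

### The arm

A 6-joint arm with a two-finger parallel gripper is mounted at the origin on the work surface. World frame = base frame: x ahead of the robot, y to its left, z up, the work surface at z = 0. Lengths are in m, angles in rad, forces in N, time in s.
With the tool pointing down it reaches from about 0.275 to 0.875 m from the base axis. Payload 12.5 kg.
Tool frame: the origin (TCP) lies at the very end of the fingers, on their centre line; the grasp point (between the pads) lies 19 mm behind it; x points along the fingers, y is the direction in which the jaws open and shut, and the axes are right-handed (so a half turn about x gives the same grasp; the last joint's range is limited). The gripper opens to 85 mm and grips with 20 to 120 N. Pads are 22 mm wide; open, the fingers measure 114 mm over their backs; the gripper's body (76 mm by 85 mm) begins 54 mm behind the grasp point. The pads swing forward as they close: fully open they stand 13 mm farther back than shut.
Start: joints at [1.09, 0.351, 1.652, -0, 1.139, -0.085], TCP at [0.212, 0.507, 0.231] pointing down, gripper open.
Joint ranges: [-2.75, 2.75], [-0.79, 2.1], [0.01, 2.65], [-1.57, 4.71], [0.07, 3.14], [-2.87, 2.87]. Speed limits (rad/s): [2.22, 2.22, 2.79, 3.14, 3.14, 3.14].

### API

Orientations are given as a 3x3 rotation matrix whose columns are the frame's x, y, z axes.
In Python, from bench import manip gives the robot as it stands. Calls block until the motion is done:
- manip.move_ptp(position, orientation): joint-space move of the TCP to a pose.
- manip.move_l(position, attitude=None, max_speed=0.15): straight line of the TCP; attitude=None keeps the orientation; max_speed is the mean speed in m/s.
- manip.move_j(angles): joint-space move.
- manip.set_gripper(opening, effort=None): opening from 0.0 (shut) to 1.0 (fully open); effort is the grip in N (None keeps the last); returns when the fingers have stopped.
- manip.dwell(seconds).
- manip.inverse_kinematics(position, orientation): joint angles nearest the present ones, or None.
- manip.grab_frame(name): name is "scene" or "top" or "wrist"; returns (picture, depth): 480x640x3 uint8, red, green, blue; 480x640 float32, m along the optical axis (not along the pixel's ray), 0 where there is no reading.
- manip.get_calibration(name): a dict with "camera_matrix" (3x3 intrinsics, pixels), "R" (3x3) and "t" (3): a world point X has camera coordinates R X + t. Camera axes: x right, y down, z forward; pixel columns grow to the right and rows downward; lengths in m; the calibration is good to about 2 mm. A picture is of the moment at which its call begins: read the wrist's pose just before it. get_calibration takes no time and is no camera call; for the wrist camera it gives the pose at the moment of the call.
A pose or a line that the arm cannot do raises manip.Unreachable and nothing moves.
- manip.sign_off(): hands the job in, once; it reports no verdict.
Trained networks look in the newest picture that a camera, given by its name, has taken for a name from the list of things; names that differ only in an ending like _2 or _b are one class to them, and where a whole thing is asked for, a point or a joint stands for the part that bears it (a point fixed in the world has none). Each returns a list of dicts, best first, with "confidence" (0 to 1); they miss things now and then, are a little off and sometimes report something else, mostly with a low value. They report only what shows in the picture. A call takes as long as a camera call. They do not tell look-alikes from the thing itself.
- manip.look_for(camera, name): "at" ([x, y, z] in m, in world coordinates, good to about 4 mm: the middle of the surface that is visible of it).
Readings, each from a call of its own:
- manip.current_time(): time.
- manip.current_qpos(): joint angles.
- manip.current_joint_vel(): joint speeds.
- manip.current_joint_torque(): joint torques, N m.
- manip.current_ee_pos(): TCP position.
- manip.current_tcp_rot(): TCP orientation.
- manip.current_force(): force on the tool from outside, world axes, zero at the start.
- manip.current_ft_torque(): the same for the moment, N m.
- manip.current_grip_width(): opening from 0.0 (shut) to 1.0 (fully open).
Only numpy, scipy, OpenCV 4.12 (cv2) and the standard library are available. Lean on these libraries where they do the work, as an engineer would, in place of code of your own. Each camera call takes 0.05 s, during which the arm holds its last target.

## Working session

There is one attempt and no reset: what is moved stays moved. The work goes in short steps, each a Python script; the robot and the scene stay as the last script left them, time stands still between calls to the robot, and variables do not carry over. Pictures are saved under pics/ and viewed, and the job is handed in when it is done.

```bash
mkdir -p pics; ls; python3 - <<'E'
from bench import manip
import cv2,numpy as np
for n in ["scene","top"]:
    im,d=manip.grab_frame(n); cv2.imwrite(f"pics/{n}0.png",im[:,:,::-1]); np.savez(f"pics/{n}0.npz",im=im,d=d)
    c=manip.get_calibration(n); print(n,c)
    for o in ["lid","lid_bar","furnace","rest","lifter","lifter_grip","tray","jug","tin"]:
        print(o,[(np.round(r["at"],3).tolist(),round(r["confidence"],2)) for r in manip.look_for(n,o)][:4])
print(manip.current_time())
E
```

```text
pics
scene {'camera_matrix': array([[589.59055405,   0.        , 327.39644968],
       [  0.        , 589.59055405, 248.93408139],
       [  0.        ,   0.        ,   1.        ]]), 'R': array([[ 0.34842801,  0.93730487,  0.00758322],
       [ 0.58936276, -0.21278089, -0.7793432 ],
       [-0.72886861,  0.27601427, -0.62655141]]), 't': array([-0.18169313, -0.21342071,  1.80595712])}
lid [([0.578, -0.204, 0.117], 0.94), ([0.528, 0.004, 0.083], 0.35)]
lid_bar [([0.581, -0.201, 0.122], 0.72)]
furnace [([0.651, -0.215, 0.075], 0.61)]
rest [([0.546, 0.201, 0.074], 0.79)]
lifter [([0.53, 0.004, 0.083], 0.98), ([0.306, -0.286, 0.073], 0.76)]
lifter_grip [([0.309, -0.286, 0.074], 0.94), ([0.705, 0.143, 0.076], 0.78), ([0.537, 0.01, 0.081], 0.74)]
tray [([0.257, 0.302, 0.007], 0.91), ([0.544, -0.007, 0.006], 0.83), ([0.36, -0.411, 0.008], 0.7), ([0.752, -0.029, 0.026], 0.51)]
jug [([0.672, 0.469, 0.118], 0.96), ([0.362, 0.124, 0.013], 0.48)]
tin [([0.598, -0.42, 0.074], 0.71)]
top {'camera_matrix': array([[618.64381025,   0.        , 326.19173621],
       [  0.        , 618.64381025, 251.02
[... 161 characters left out ...]
,
       [ 0.12089465,  0.00351232, -0.99265913]]), 't': array([0.00741431, 0.51330675, 1.71047148])}
lid [([0.567, -0.201, 0.123], 0.7)]
lid_bar [([0.565, -0.201, 0.118], 0.56)]
furnace [([0.446, 0.477, 0.024], 0.45)]
rest [([0.534, 0.204, 0.075], 0.75), ([0.357, -0.146, 0.02], 0.65)]
lifter [([0.516, 0.006, 0.085], 0.74), ([0.296, -0.28, 0.084], 0.68), ([0.701, 0.14, 0.08], 0.65)]
lifter_grip [([0.517, 0.008, 0.086], 0.87), ([0.696, 0.141, 0.084], 0.61), ([0.294, -0.28, 0.083], 0.59)]
tray [([0.352, -0.412, 0.004], 0.95), ([0.531, -0.003, 0.001], 0.87), ([0.252, 0.299, 0.003], 0.74)]
jug [([0.634, 0.472, 0.146], 0.82), ([0.513, 0.009, 0.086], 0.72)]
tin [([0.568, -0.413, 0.092], 0.73)]
1.0
```

View pics/scene0.png

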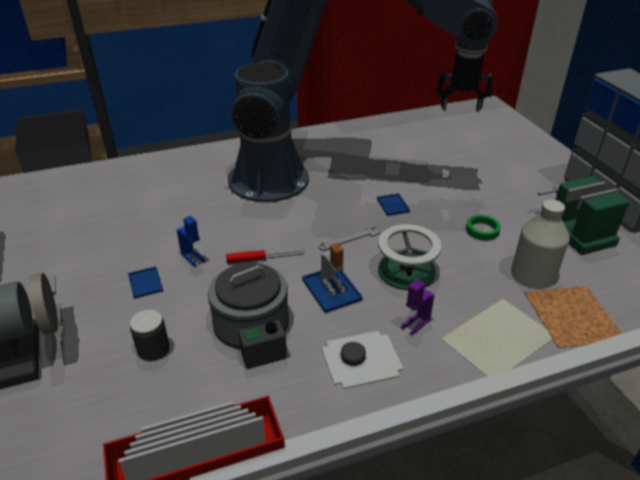

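View pics/top0.png

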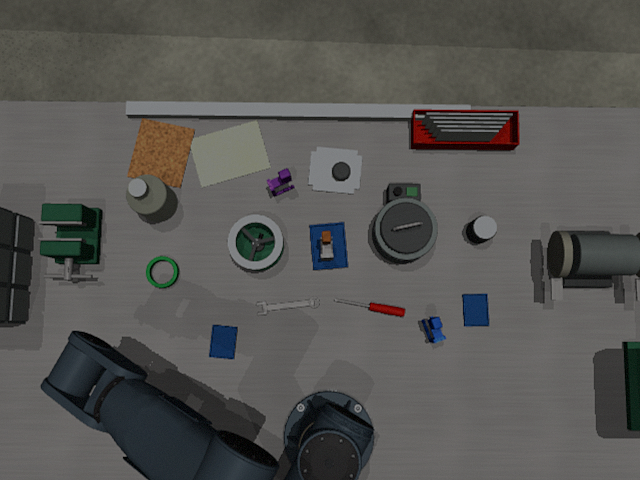

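```bash
python3 - <<'E'
import cv2,numpy as np
a=cv2.imread("pics/top0.png");b=cv2.imread("pics/scene0.png")
f=lambda im,x,y,w,h,s:cv2.resize(im[y:y+h,x:x+w],None,fx=s,fy=s,interpolation=cv2.INTER_CUBIC)
A=f(a,300,215,60,60,6);B=f(a,365,180,80,80,4.5);C=f(b,290,225,90,90,4);
cv2.imwrite("pics/crop.png",np.clip(1.6*np.hstack([A,B[:360]])[:,:].astype(float),0,255).astype(np.uint8));cv2.imwrite("pics/crop2.png",np.clip(1.6*C.astype(float),0,255))
E
```

```text
[ WARN:0@0.083] global loadsave.cpp:1063 imwrite_ Unsupported depth image for selected encoder is fallbacked to CV_8U.
```

View pics/crop.png

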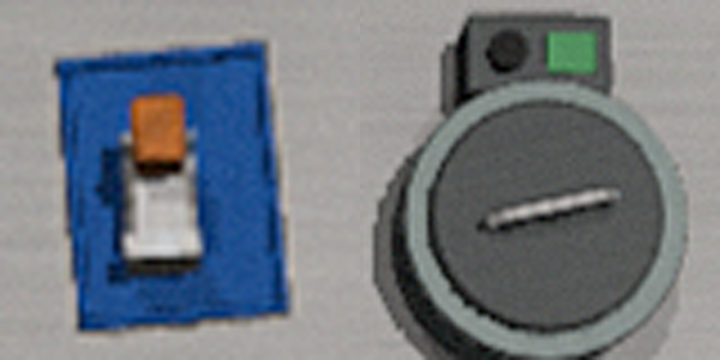

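View pics/crop2.png

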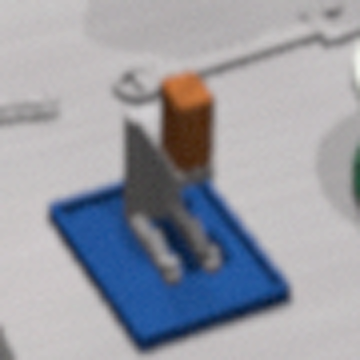

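```bash
cat > h.py <<'E'
import numpy as np,cv2
def cloud(d,c):
    K,R,t=c["camera_matrix"],c["R"],c["t"]
    v,u=np.mgrid[:d.shape[0],:d.shape[1]]
    p=np.stack([(u-K[0,2])/K[0,0]*d,(v-K[1,2])/K[1,1]*d,d],-1)
    P=(p-t)@R   # R^T (p-t)
    P[d<=0]=np.nan
    return P
def sel(P,c,r,z0,z1):
    m=(np.hypot(P[...,0]-c[0],P[...,1]-c[1])<r)&(P[...,2]>z0)&(P[...,2]<z1)
    return m
def circ(xy):
    A=np.c_[2*xy,np.ones(len(xy))];s=np.linalg.lstsq(A,(xy**2).sum(1),rcond=None)[0]
    return s[:2],np.sqrt(s[2]+s[0]**2+s[1]**2)
def edgecirc(m,P,z,c,K):
    "outer contour of mask intersected with plane z -> circle"
    cs,_=cv2.findContours(m.astype(np.uint8),cv2.RETR_CCOMP,cv2.CHAIN_APPROX_NONE)
    out=[]
    for q in cs:
        if len(q)<40: continue
        out.append((len(q),)+circ(px2plane(q[:,0,:].astype(float),z,c)))
    return out
def px2plane(uv,z,c):
    K,R,t=c["camera_matrix"],c["R"],c["t"]
    o=-R.T@t; uv=np.atleast_2d(uv)
    d=np.c_[(uv[:,0]-K[0,2])/K[0,0],(uv[:,1]-K[1,2])/K[1,1],np.ones(len(uv))]@R
    s=(z-o[2])/d[:,2]
    return (o+d*s[:,None])[:,:2]
def Rz(yaw):
    c,s=np.cos(yaw),np.sin(yaw);return np.array([[c,-s,0],[s,c,0],[0,0,1]])
def down(yaw):
    "tool x down, tool y horizontal = lifter y rotated by yaw"
    R=Rz(yaw); x=np.array([0,0,-1.]);y=R[:,1];return np.c_[x,y,np.cross(x,y)]
E
python3 - <<'E'
from h import *
from bench import manip
for n in ["top","scene"]:
    D=np.load(f"pics/{n}0.npz");c=manip.get_calibration(n);P=cloud(D["d"],c);d=D["d"]
    print(n,"table z",np.nanmedian(P[...,2][sel(P,(.45,.05),.03,-.05,.05)]) )
    for name,cc,r,z0,z1 in [("rest",(.535,.204),.1,.045,.13),("lidtop",(.567,-.2),.1,.112,.135),("bar",(.567,-.2),.06,.137,.17),("grip",(.52,.006),.05,.1,.16)]:
        m=sel(P,cc,r,z0,z1);Q=P[m]
        print(name,m.sum(),np.round(np.median(Q,0),4),np.round(np.percentile(Q,[5,95],0),4).tolist())
        if name in("rest","lidtop"):
            z=np.median(Q[:,2]); print([ (a,np.round(b,4),round(r_,4)) for a,b,r_ in edgecirc(m,P,z,c,None)])
        else:
            w,v=np.linalg.eigh(np.cov(Q[:,:2].T));print("mean",Q.mean(0),"dir",v[:,1],np.sqrt(w))
E
```

```text
top table z 0.0001729453672331267
rest 1444 [0.5308 0.2097 0.0895] [[0.4629, 0.1424, 0.0718], [0.5942, 0.2724, 0.0963]]
[(156, array([0.5288, 0.2075]), np.float64(0.0745)), (65, array([0.5032, 0.1832]), np.float64(0.0299)), (66, array([0.5194, 0.238 ]), np.float64(0.0315)), (67, array([0.5593, 0.1978]), np.float64(0.0314))]
lidtop 1984 [ 0.565  -0.1997  0.1203] [[0.5104, -0.2568, 0.1141], [0.6245, -0.1434, 0.1267]]
[(152, array([ 0.5674, -0.2004]), np.float64(0.0684)), (64, array([ 0.5669, -0.205 ]), np.float64(0.0267))]
bar 92 [ 0.568  -0.2001  0.1523] [[0.5589, -0.2341, 0.1451], [0.5768, -0.1659, 0.1597]]
mean [ 0.56776921 -0.19983394  0.15229534] dir [-0.22656125  0.97399692] [0.00237652 0.02310665]
grip 112 [0.5376 0.0144 0.1368] [[0.5247, 0.0038, 0.1128], [0.5535, 0.025, 0.1438]]
mean [0.5379169  0.01443735 0.13527402] dir [-0.99995449 -0.00954036] [0.0067179  0.00942398]
scene table z 0.0012233813529194833
rest 1480 [0.5366 0.2073 0.0899] [[0.4669, 0.1395, 0.0721], [0.5995, 0.2699, 0.0938]]
[(154, array([0.5322, 0.2052]), np.float64(0.0775)), (68, array([0.5304, 0.2309]), np.float64(0.0343)), (54, array([0.5152, 0.1807]), np.float64(0.0311))]
lidtop 2218 [ 0.5818 -0.2038  0.121 ] [[0.5162, -0.2598, 0.1165], [0.6328, -0.1458, 0.1243]]
[(163, array([ 0.5743, -0.2023]), np.float64(0.0704)), (86, array([ 0.554, -0.194]), np.float64(0.0336))]
bar 161 [ 0.5712 -0.2038  0.1523] [[0.5613, -0.2367, 0.1388], [0.5803, -0.1662, 0.1569]]
mean [ 0.57102374 -0.20286911  0.15063438] dir [-0.22948005  0.97331337] [0.00235044 0.0245769 ]
grip 256 [0.5512 0.0103 0.1283] [[0.5303, 0.0013, 0.1033], [0.5566, 0.023, 0.1406]]
mean [0.54728412 0.01105212 0.1257362 ] dir [-0.89402033 -0.44802639] [0.00714689 0.00919016]
```

```bash
python3 - <<'E'
from h import *
from bench import manip
print(np.round(manip.current_tcp_rot(),3))
for p in [(.537,.014,.3),(.568,-.2,.3),(.53,.206,.3)]:
    for y in (0.07,.23,.07+np.pi,.23+np.pi):
        q=manip.inverse_kinematics(p,down(y)); print(p,round(y,2),None if q is None else np.round(q,2))
manip.move_ptp([.50,.0,.33],down(.07))
c=manip.get_calibration("wrist")
im,d=manip.grab_frame("wrist");cv2.imwrite("pics/w1.png",im[:,:,::-1]);np.savez("pics/w1.npz",im=im,d=d,**c)
print(manip.current_time(),c["R"],-c["R"].T@c["t"],np.round(manip.current_qpos(),2), manip.current_force())
E
```

```text
[[-0.     0.386  0.923]
 [-0.     0.923 -0.386]
 [-1.    -0.    -0.   ]]
(0.537, 0.014, 0.3) 0.07 [-0.06  0.26  1.6  -0.    1.28 -1.7 ]
(0.537, 0.014, 0.3) 0.23 [-0.06  0.26  1.6  -0.    1.28 -1.86]
(0.537, 0.014, 0.3) 3.21 [-0.06  0.26  1.6  -0.    1.28  1.44]
(0.537, 0.014, 0.3) 3.37 [-0.06  0.26  1.6  -0.    1.28  1.28]
(0.568, -0.2, 0.3) 0.07 [-0.42  0.39  1.42 -0.    1.33 -2.06]
(0.568, -0.2, 0.3) 0.23 [-0.42  0.39  1.42 -0.    1.33 -2.22]
(0.568, -0.2, 0.3) 3.21 [-0.42  0.39  1.42  0.    1.33  1.08]
(0.568, -0.2, 0.3) 3.37 [-0.42  0.39  1.42 -0.    1.33  0.92]
(0.53, 0.206, 0.3) 0.07 [ 0.29  0.32  1.52 -0.    1.3  -1.35]
(0.53, 0.206, 0.3) 0.23 [ 0.29  0.32  1.52 -0.    1.3  -1.51]
(0.53, 0.206, 0.3) 3.21 [ 0.29  0.32  1.52 -0.    1.3   1.79]
(0.53, 0.206, 0.3) 3.37 [ 0.29  0.32  1.52 -0.    1.3   1.63]
3.175 [[-7.02114299e-02  9.97532107e-01 -2.24719826e-04]
 [ 9.59688838e-01  6.76092843e-02  2.72811874e-01]
 [ 2.72153796e-01  1.89388506e-02 -9.62067373e-01]] [ 0.43053575 -0.00413502  0.47325688] [-0.09  0.17  1.64  0.    1.33 -1.73] [-0.13959789  0.47016715 -0.08513888]
```

View pics/w1.png

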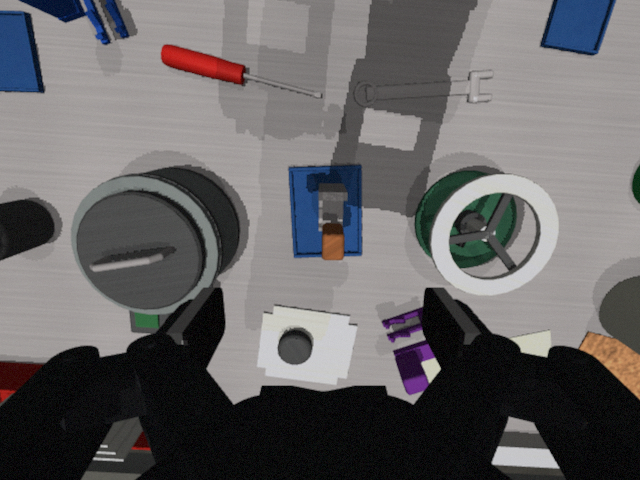

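```bash
cat >> h.py <<'E'
def measure(f):
    c=dict(np.load(f));d=c["d"];P=cloud(d,c)
    print("table",np.nanmedian(P[...,2][sel(P,(.45,.05),.03,-.05,.05)]))
    for name,cc,r,z0,z1 in [("rest",(.53,.206),.09,.08,.1),("lidtop",(.569,-.2),.085,.112,.135),("bar",(.569,-.2),.05,.142,.17),("griptop",(.535,.012),.05,.127,.16)]:
        m=sel(P,cc,r,z0,z1);Q=P[m]
        if len(Q)<10: print(name,"few");continue
        z=np.median(Q[:,2]);print(name,m.sum(),np.round(np.median(Q,0),4),"z%",np.round(np.percentile(Q[:,2],[5,50,95]),4),"mid",np.round((np.percentile(Q,2,axis=0)+np.percentile(Q,98,axis=0))/2,4))
        if name in("rest","lidtop"):
            print([ (a,np.round(b,4),round(r_,4)) for a,b,r_ in edgecirc(m,P,z,c,None)])
        else:
            cs,_=cv2.findContours(m.astype(np.uint8),cv2.RETR_EXTERNAL,cv2.CHAIN_APPROX_NONE)
            q=max(cs,key=cv2.contourArea)[:,0,:]
            zz=z if name!="bar" else .151
            X=px2plane(q.astype(float),zz,c);rr=cv2.minAreaRect((X*1000).astype(np.float32));print("rect mm",rr)
E
python3 - <<'E'
from h import *
measure("pics/w1.npz")
c=dict(np.load("pics/w1.npz"));hsv=cv2.cvtColor(c["im"],cv2.COLOR_RGB2HSV)
# tray: blue
m=((hsv[...,0]>100)&(hsv[...,0]<120)&(hsv[...,1]>150)&(hsv[...,2]>40)).astype(np.uint8)
m[:, :250]=0;m[:,400:]=0;m[:140]=0;m[300:]=0
cs,_=cv2.findContours(m,cv2.RETR_EXTERNAL,cv2.CHAIN_APPROX_NONE);q=max(cs,key=cv2.contourArea)[:,0,:]
print("tray",cv2.minAreaRect((px2plane(q.astype(float),.014,c)*1000).astype(np.float32)))
im=c["im"][160:300,70:350,::-1];cv2.imwrite("pics/w1c.png",np.clip(cv2.resize(im,None,fx=2.8,fy=2.8,interpolation=2).astype(float)*1.5,0,255).astype(np.uint8))
E
```

```text
table 0.0007445099073587389
rest 6620 [0.5206 0.2088 0.0915] z% [0.0871 0.0915 0.0928] mid [0.5269 0.2061 0.0889]
[(355, array([0.5272, 0.206 ]), np.float64(0.0756)), (245, array([0.5266, 0.2045]), np.float64(0.0523))]
lidtop 11104 [ 0.5586 -0.1977  0.1216] z% [0.1196 0.1216 0.123 ] mid [ 0.5649 -0.1988  0.1203]
[(351, array([ 0.5653, -0.1984]), np.float64(0.0694)), (166, array([ 0.5638, -0.2157]), np.float64(0.0315))]
bar 586 [ 0.5649 -0.1948  0.1545] z% [0.146  0.1545 0.1562] mid [ 0.5655 -0.1989  0.1505]
rect mm ((565.4365234375, -196.7676544189453), (10.236923217773438, 79.59427642822266), 12.928486824035645)
griptop 647 [0.5361 0.0136 0.1391] z% [0.1335 0.1391 0.1405] mid [0.5375 0.0137 0.1354]
rect mm ((536.0145263671875, 13.727340698242188), (31.96916961669922, 23.30900001525879), 3.974240303039551)
tray ((528.892333984375, 6.763011932373047), (128.7422637939453, 98.03811645507812), 6.001755714416504)
```

View pics/w1c.png

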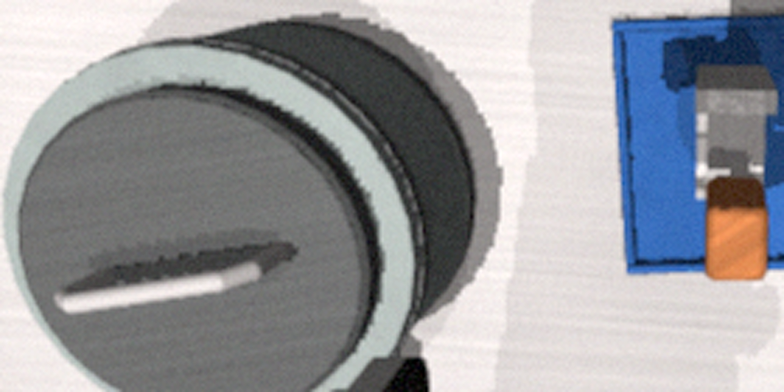

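```bash
python3 - <<'E'
from h import *
from bench import manip
g=np.array([.536,.0135]);yw=.075
manip.move_ptp([*g,.20],down(yw))
manip.move_l([*g,.094],max_speed=.12)
manip.set_gripper(0.0,60)
print(manip.current_grip_width(),manip.current_ee_pos(),manip.current_force(),manip.current_time())
manip.move_l([*g,.20],max_speed=.12)
manip.dwell(.3)
print(manip.current_ee_pos(),manip.current_force(),manip.current_time())
c=manip.get_calibration("wrist")
im,d=manip.grab_frame("wrist");cv2.imwrite("pics/w2.png",im[:,:,::-1]);np.savez("pics/w2.npz",im=im,d=d,**c)
im,d=manip.grab_frame("scene");cv2.imwrite("pics/s2.png",im[:,:,::-1])
E
```

```text
0.275294026888646 [0.53628783 0.01347902 0.09428538] [0.20010039 0.20155573 3.24952886] 5.4
[0.53589681 0.01349331 0.19967906] [ 0.01907275  1.4395911  -1.82714175] 6.7333
```

View pics/w2.png

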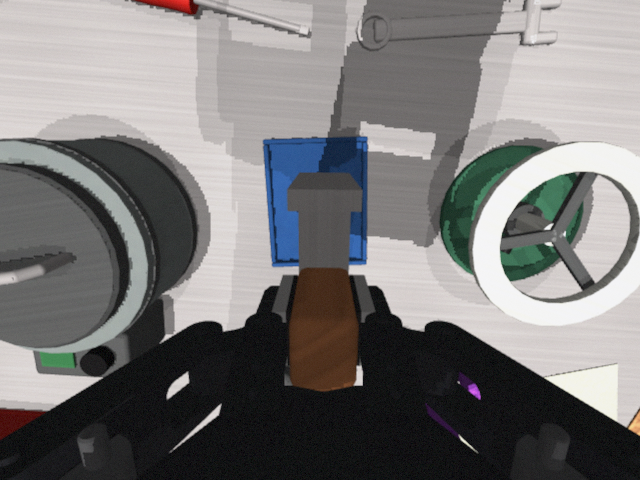

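View pics/s2.png

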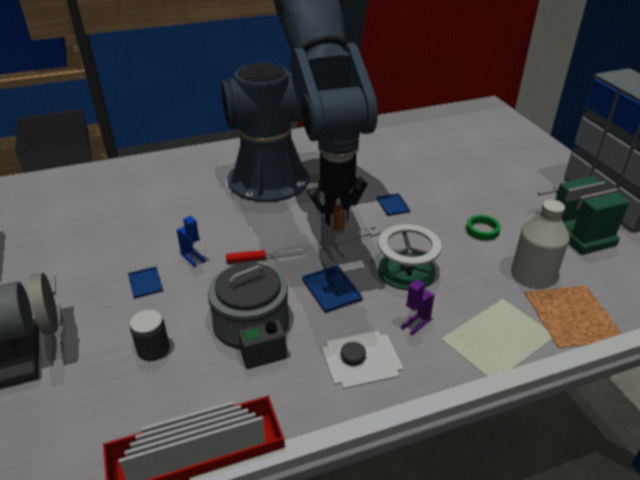

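```bash
python3 - <<'E'
from h import *
c=dict(np.load("pics/w2.npz"));P=cloud(c["d"],c)
Rl=Rz(.075);rel=(P-np.array([.5359,.0135,.1997-.089]))@Rl  # lifter frame
# arm+shank top surface z .072-.082
m=(abs(rel[...,1])<.035)&(rel[...,0]>-.07)&(rel[...,0]<-.017)&(rel[...,2]>.06)&(rel[...,2]<.1)
Q=rel[m];print(m.sum(),np.percentile(Q,[2,50,98],0).round(4))
for a,b in [(-.06,-.04),(-.035,-.02)]:
    q=Q[(Q[:,0]>a)&(Q[:,0]<b)];print(a,np.percentile(q,[2,50,98],0).round(4))
m=(abs(rel[...,1])<.02)&(abs(rel[...,0])<.025)&(rel[...,2]>.125)&(rel[...,2]<.142);Q=rel[m];print("grip",m.sum(),np.percentile(Q,[2,50,98],0).round(4))
E
```

```text
4311 [[-0.0484 -0.0147  0.0652]
 [-0.0375  0.0006  0.0823]
 [-0.0179  0.0165  0.0836]]
-0.06 [[-0.0485 -0.0154  0.0622]
 [-0.0455  0.001   0.0821]
 [-0.0403  0.0172  0.0837]]
-0.035 [[-0.0347 -0.0107  0.0811]
 [-0.0277  0.0006  0.0824]
 [-0.0203  0.0122  0.0836]]
grip 7203 [[-1.350e-02 -1.790e-02  1.261e-01]
 [-4.300e-03  1.000e-04  1.339e-01]
 [ 1.340e-02  1.790e-02  1.404e-01]]
```

```bash
cat >> h.py <<'E'
YL=.2265; BAR=np.array([.5655,-.1984])
def tcp_for(x,y=0.): # TCP xy to put lifter origin at lid-frame (x,y)
    return BAR+Rz(YL)[:2,:2]@np.array([x-.0015,y-.0008])
E
python3 - <<'E'
from h import *
from bench import manip
p=tcp_for(-.065)
manip.move_ptp([*p,.235],down(YL))
manip.move_l([*p,.215],max_speed=.1)
manip.dwell(.2)
print(manip.current_ee_pos(),manip.current_force(),manip.current_time())
c=manip.get_calibration("wrist")
im,d=manip.grab_frame("wrist");cv2.imwrite("pics/w3.png",im[:,:,::-1]);np.savez("pics/w3.npz",im=im,d=d,**c)
im,d=manip.grab_frame("scene");cv2.imwrite("pics/s3.png",cv2.resize(im[200:360,180:340,::-1],None,fx=3.7,fy=3.7,interpolation=2))
P=cloud(np.load("pics/w3.npz")["d"],c)
m=sel(P,BAR,.06,.142,.17);Q=P[m];print("bar",m.sum(),Q.mean(0),np.linalg.eigh(np.cov(Q[:,:2].T))[1][:,1])
rel=(P-[*BAR,.105])@Rz(YL)
m=(abs(rel[...,0])<.012)&(abs(rel[...,1])<.05)&(rel[...,2]>.04)&(rel[...,2]<.06)
Q=rel[m];print(np.percentile(Q,[2,50,98],0).round(4))
E
```

```text
[ 0.50119383 -0.21400401  0.21553286] [-0.11311496  0.03480216 -2.59178913] 8.3083
bar 0 [nan nan nan] [nan nan]<stdin>:12: RuntimeWarning: Mean of empty slice.
  ret = um.true_divide(
  avg = a.mean(axis, **keepdims_kw)
<stdin>:12: RuntimeWarning: Degrees of freedom <= 0 for slice
  c *= np.true_divide(1, fact)
  c *= np.true_divide(1, fact)
Traceback (most recent call last):
IndexError: index -1 is out of bounds for axis 0 with size 0
```

View pics/w3.png

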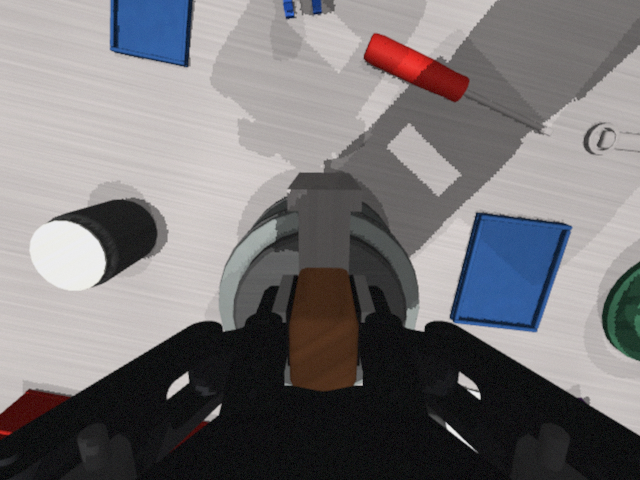

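View pics/s3.png

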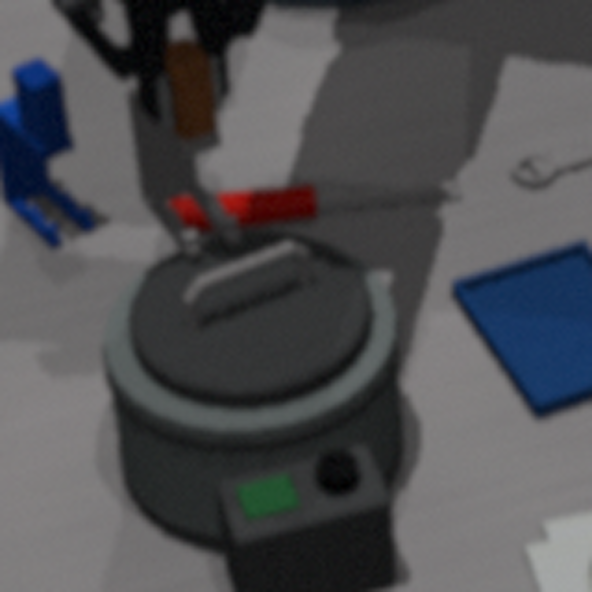

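```bash
python3 - <<'E'
from h import *
from bench import manip
f0=manip.current_force()
for x in (-.03,-.015,-.004,.0):
    manip.move_l([*tcp_for(x),.215],max_speed=.06)
    f=manip.current_force()-f0;print(x,manip.current_ee_pos().round(4),f.round(2))
    if np.hypot(f[0],f[1])>4: print("stop");break
print(manip.current_time())
im,d=manip.grab_frame("scene");cv2.imwrite("pics/s4.png",cv2.resize(im[200:360,180:340,::-1],None,fx=3.7,fy=3.7,interpolation=2))
E
```

```text
-0.03 [ 0.5348 -0.2062  0.2148] [-0.46  1.25  0.15]
-0.015 [ 0.5498 -0.2028  0.2149] [-0.03  0.58  0.37]
-0.004 [ 0.5606 -0.2003  0.2149] [-0.77  0.35  0.07]
0.0 [ 0.5643 -0.1995  0.215 ] [-0.07  0.59  0.26]
10.125
```

View pics/s4.png

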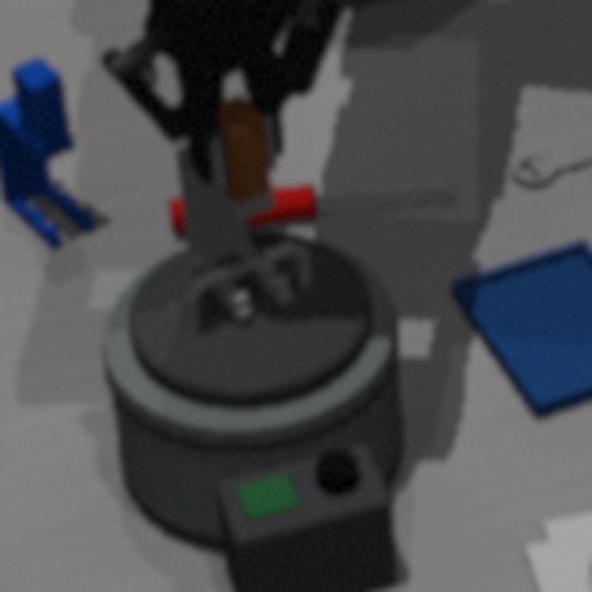

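```bash
python3 - <<'E'
from h import *
from bench import manip
f0=manip.current_force();p=tcp_for(0.)
for z in (.224,.228,.230,.233,.238,.245,.26,.275):
    manip.move_l([*p,z],max_speed=.03 if z<.24 else .04)
    f=manip.current_force()-f0;print(z,manip.current_ee_pos().round(4),f.round(2),manip.current_ft_torque().round(2))
    if f[2]<-12: print("stop");break
manip.dwell(.5);print(manip.current_force()-f0,manip.current_ft_torque().round(2),manip.current_time())
c=manip.get_calibration("wrist")
im,d=manip.grab_frame("wrist");cv2.imwrite("pics/w5.png",im[:,:,::-1]);np.savez("pics/w5.npz",im=im,d=d,**c)
im,d=manip.grab_frame("scene");cv2.imwrite("pics/s5.png",cv2.resize(im[180:340,180:340,::-1],None,fx=3.7,fy=3.7,interpolation=2))
E
```

```text
0.224 [ 0.5643 -0.1996  0.2242] [ 0.2  -0.35 -0.38] [ 0.01 -0.03 -0.02]
0.228 [ 0.5643 -0.1995  0.2282] [ 0.9   0.05 -0.27] [ 0.01 -0.06 -0.03]
0.23 [ 0.5639 -0.1994  0.2294] [-0.2   1.68 -5.5 ] [0.07 0.01 0.01]
0.233 [ 0.5641 -0.1995  0.2329] [ 0.8   0.19 -6.64] [ 0.04 -0.06 -0.02]
0.238 [ 0.5643 -0.1996  0.2383] [ 0.24 -0.55 -5.46] [ 0.06 -0.03 -0.02]
0.245 [ 0.5644 -0.1996  0.2454] [ 0.54  0.54 -6.92] [ 0.02 -0.06 -0.02]
0.26 [ 0.5642 -0.1995  0.2601] [ 0.88  0.72 -6.72] [ 0.05 -0.01 -0.01]
0.275 [ 0.5642 -0.1995  0.2751] [ 0.63 -0.48 -7.65] [ 0.03  0.01 -0.03]
[ 1.04136874  0.48948227 -7.22001667] [ 0.01 -0.07 -0.02] 13.6
```

View pics/s5.png

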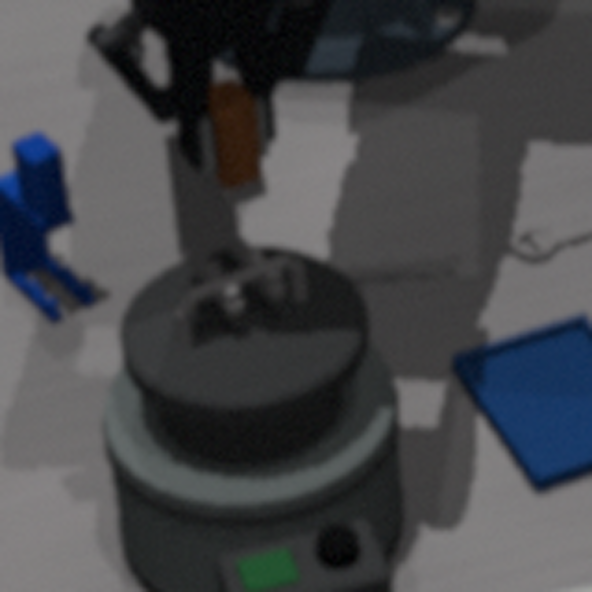

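View pics/w5.png

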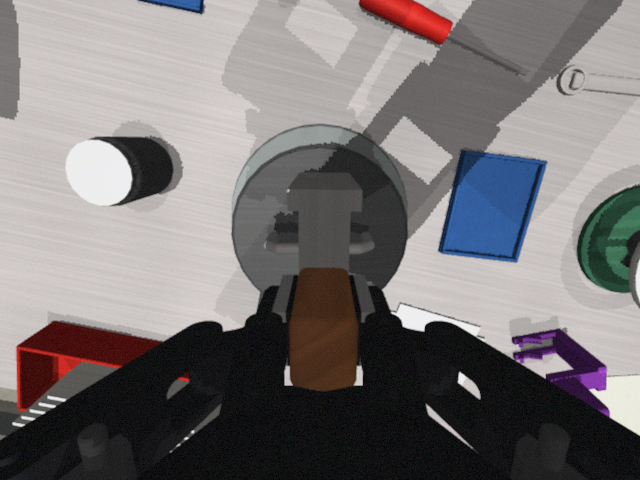

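```bash
cat >> h.py <<'E'
def lidpose(f,tcp,ztop,yaw):
    c=dict(np.load(f));P=cloud(c["d"],c)
    R=Rz(yaw);rel=(P-np.array([tcp[0],tcp[1],ztop]))@R
    m=(np.hypot(rel[...,0],rel[...,1])<.085)&(abs(rel[...,2])<.012)
    Q=P[m]
    A=np.c_[Q[:,:2]-tcp[:2],np.ones(len(Q))];s=np.linalg.lstsq(A,Q[:,2],rcond=None)[0];
    res=Q[:,2]-A@s;k=abs(res)<.004;s=np.linalg.lstsq(A[k],Q[k,2],rcond=None)[0]
    print("plane",m.sum(),"tilt",s[:2].round(4),"z",s[2])
    # boundary: leftmost/rightmost and top of image rows
    mm=m.astype(np.uint8);E=[]
    for v in range(480):
        u=np.flatnonzero(mm[v])
        if len(u)>5: E+= [(u[0]-.5,v),(u[-1]+.5,v)]
    E=np.array(E,float);X=px2plane(E,s[2],c);
    cen=np.array(tcp[:2],float)
    for i in range(30):
        r=np.hypot(*(X-cen).T);k=abs(r-.07)<(.01 if i<8 else .003)
        from scipy.optimize import least_squares
        so=least_squares(lambda p:np.hypot(*(X[k]-p).T)-.0697,cen);cen=so.x
    print("centre",cen,"n",k.sum(),"rms",np.sqrt(np.mean(so.fun**2)),"rel lifter frame",(cen-tcp[:2])@R[:2,:2]);return cen
E
python3 - <<'E'
from h import *
lidpose("pics/w5.npz",[.5642,-.1995],.1675,YL)
E
```

```text
plane 13361 tilt [0.0042 0.0021] z 0.1670274160183522
centre [ 0.56746618 -0.20141972] n 291 rms 0.0007715612491369635 rel lifter frame [ 0.00275165 -0.00260416]
```

```bash
python3 - <<'E'
from h import *
from bench import manip
t=np.array([.527,.205])-Rz(YL)[:2,:2]@np.array([.0028,-.0026]);print(t)
manip.move_l([*t,.29],max_speed=.08)
manip.dwell(.6)
print(manip.current_ee_pos(),manip.current_force(),manip.current_ft_torque(),manip.current_time())
c=manip.get_calibration("wrist")
im,d=manip.grab_frame("wrist");cv2.imwrite("pics/w6.png",im[:,:,::-1]);np.savez("pics/w6.npz",im=im,d=d,**c)
im,d=manip.grab_frame("scene");cv2.imwrite("pics/s6.png",cv2.resize(im[150:320,320:490,::-1],None,fx=3.5,fy=3.5,interpolation=2))
lidpose("pics/w6.npz",manip.current_ee_pos()[:2],.182,YL)
E
```

```text
[0.52368764 0.2069048 ]
[0.52369321 0.20689112 0.28998541] [ 0.32934294  0.29743493 -8.53731481] [ 0.01253772 -0.02737653  0.03578427] 19.5583
plane 13386 tilt [0.0014 0.0018] z 0.18210051626683602
centre [0.52686599 0.20497149] n 291 rms 0.0007661626685758675 rel lifter frame [ 0.00265297 -0.00259587]
```

View pics/s6.png

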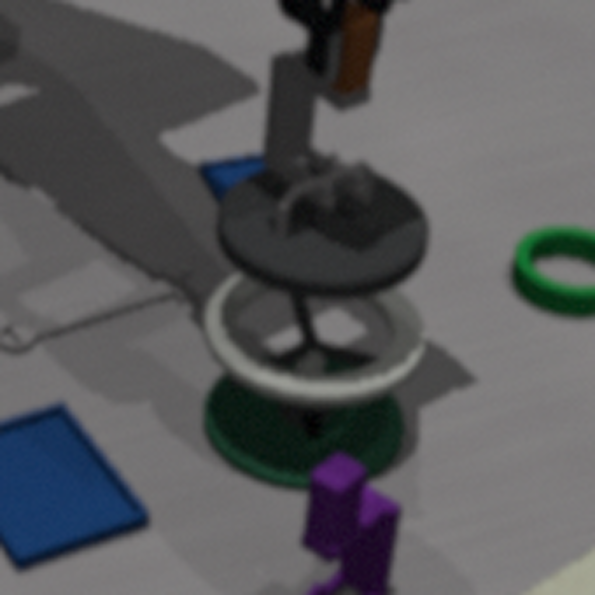

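View pics/w6.png

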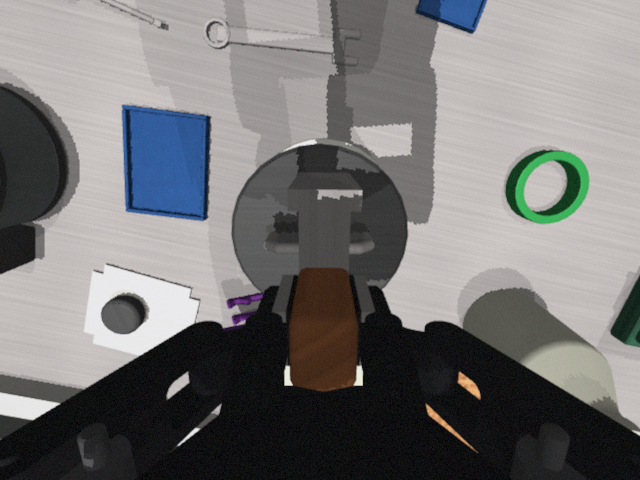

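```bash
python3 - <<'E'
from h import *
from bench import manip
manip.move_l([.5238,.2079,.237],max_speed=.05)
manip.dwell(.4)
print(manip.current_ee_pos(),manip.current_force(),manip.current_time())
im,d=manip.grab_frame("scene");np.savez("pics/s7.npz",im=im,d=d)
im2,d2=manip.grab_frame("top");np.savez("pics/t7.npz",im=im2,d=d2)
K=lambda im,x,y,s,f:cv2.resize(im[y:y+s,x:x+s,::-1],None,fx=f,fy=f,interpolation=2)
c=manip.get_calibration("scene")
def proj(X):
    p=X@c["R"].T+c["t"];p=p@c["camera_matrix"].T;return p[:,:2]/p[:,2:]
S=8;x0,y0=370,200
big=cv2.resize(im[y0:y0+90,x0:x0+90,::-1],None,fx=S,fy=S,interpolation=2);big=np.clip(big*1.5,0,255).astype(np.uint8);plain=big.copy()
a=np.linspace(0,2*np.pi,200)
for cx,cy,z,r,col in [(.527,.2055,.0915,.076,(0,0,255)),(.527,.206,.1285,.07,(0,255,255))]:
    X=np.c_[cx+r*np.cos(a),cy+r*np.sin(a),0*a+z];p=(proj(X)-[x0-.5,y0-.5])*S
    cv2.polylines(big,[p.astype(np.int32)],True,col,1)
cv2.imwrite("pics/s7.png",cv2.resize(big,(590,590)))
cv2.imwrite("pics/t7.png",K(im2,210,190,110,5))
E
```

```text
[0.52379716 0.20790472 0.2370298 ] [-0.81768241 -0.46247001 -7.88969636] 21.2667
```

View pics/s7.png

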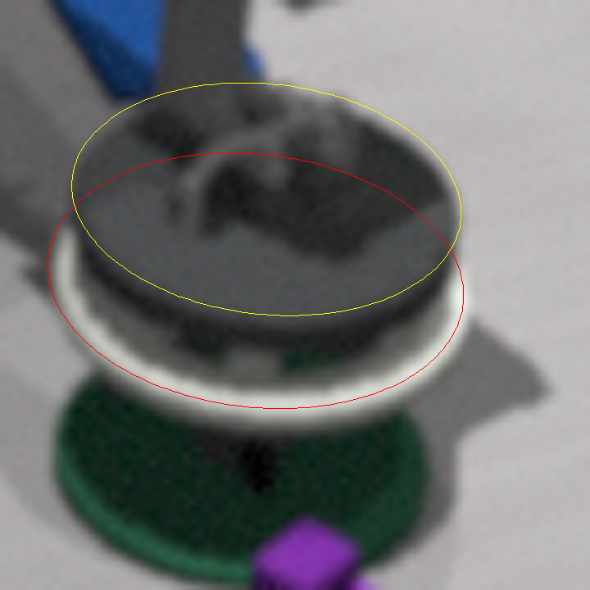

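View pics/t7.png

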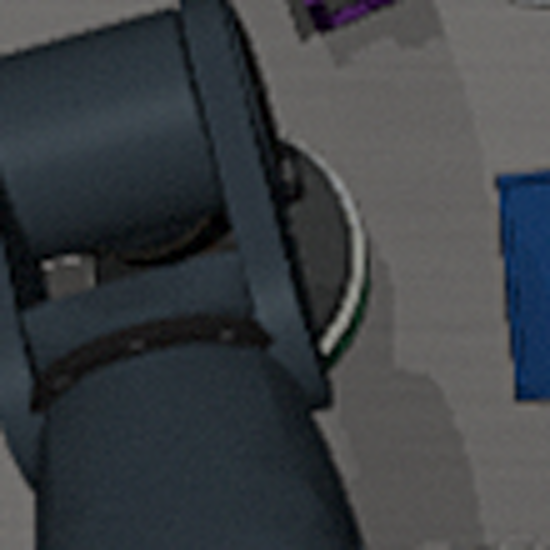

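```bash
python3 - <<'E'
from h import *
from bench import manip
def F():
    return np.mean([manip.current_force() for _ in range(1)],0)
p=[.5238,.2079]
manip.move_l([*p,.224],max_speed=.03);print(F().round(2))
z=.224
touch=None
while z>.195:
    z-=.001
    manip.move_l([*p,z],max_speed=.02);f=F();print(round(z,4),f.round(2))
    if np.hypot(f[0],f[1])>5: print("lateral");break
    if f[2]>-5:
        manip.dwell(.1);f=F();print("chk",f.round(2))
        if f[2]>-4.8: touch=z;break
print(touch,manip.current_ft_torque().round(2),manip.current_time())
im,d=manip.grab_frame("scene");cv2.imwrite("pics/s8.png",cv2.resize(im[200:290,370:460,::-1],None,fx=6,fy=6,interpolation=2))
c=manip.get_calibration("wrist")
im,d=manip.grab_frame("wrist");np.savez("pics/w8.npz",im=im,d=d,**c)
lidpose("pics/w8.npz",manip.current_ee_pos()[:2],manip.current_ee_pos()[2]-.108,YL)
E
```

```text
[ 0.45  1.27 -8.33]
0.223 [ 0.5  -0.26 -8.94]
0.222 [ 0.92 -0.47 -8.38]
0.221 [ 0.08 -0.14 -8.87]
0.22 [ 0.92  0.11 -8.11]
0.219 [-0.26  0.06 -8.39]
0.218 [ 0.64 -0.13 -8.6 ]
0.217 [-0.48  0.45 -8.97]
0.216 [ 0.06 -0.32 -8.86]
0.215 [ 0.11 -0.82 -3.33]
chk [ 0.22 -0.51 -3.01]
0.215 [ 0.03 -0.14  0.02] 24.3
plane 13475 tilt [0.0029 0.0001] z 0.1076659679178097
centre [0.52709914 0.2059824 ] n 293 rms 0.0007625933956939 rel lifter frame [ 0.00251031 -0.00262969]
```

View pics/s8.png

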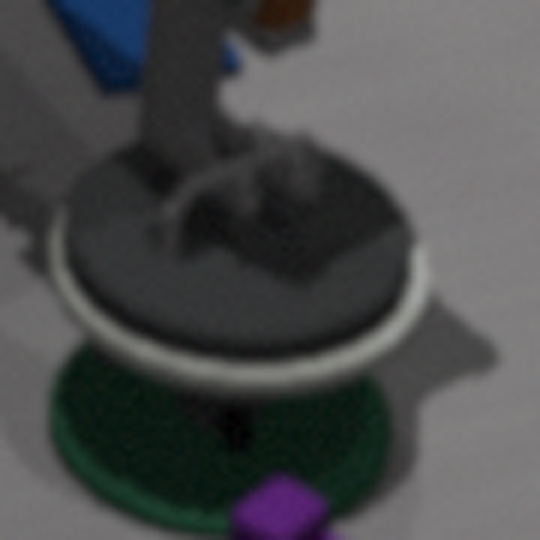

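```bash
python3 - <<'E'
from h import *
from bench import manip
p=np.array([.5238,.2079]);u=Rz(YL)[:2,0]
for z in (.210,.206,.2028):
    manip.move_l([*p,z],max_speed=.03);print(z,manip.current_force().round(2))
for s in (.01,.02,.035,.07):
    manip.move_l([*(p-s*u),.2028],max_speed=.05);f=manip.current_force();print(s,f.round(2))
    if np.hypot(f[0],f[1])>4: break
print(manip.current_time())
c=manip.get_calibration("wrist")
im,d=manip.grab_frame("wrist");cv2.imwrite("pics/w9.png",im[:,:,::-1])
im,d=manip.grab_frame("scene");cv2.imwrite("pics/s9.png",cv2.resize(im[190:290,360:460,::-1],None,fx=6,fy=6,interpolation=2))
E
```

```text
0.21 [ 0.38  0.75 -1.83]
0.206 [ 0.17  0.3  -2.76]
0.2028 [-0.67  0.09 -1.22]
0.01 [ 0.57  0.67 -3.28]
0.02 [-0.16 -0.29 -2.94]
0.035 [-0.35  0.44 -1.72]
0.07 [ 0.33 -0.28 -2.44]
27.2583
```

View pics/s9.png

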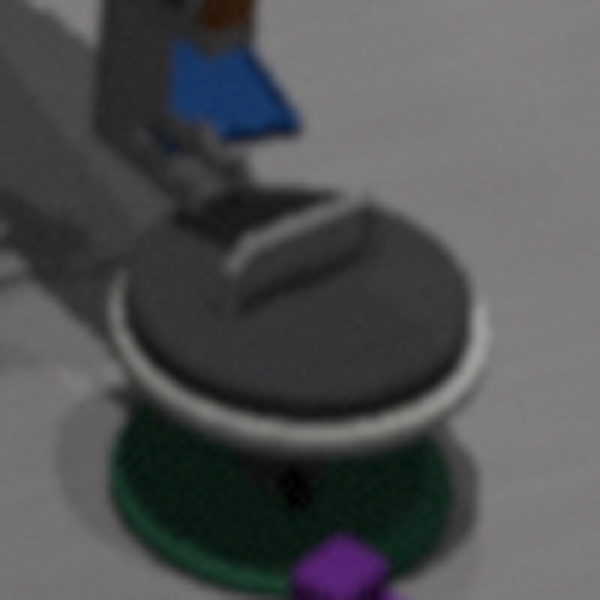

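View pics/w9.png

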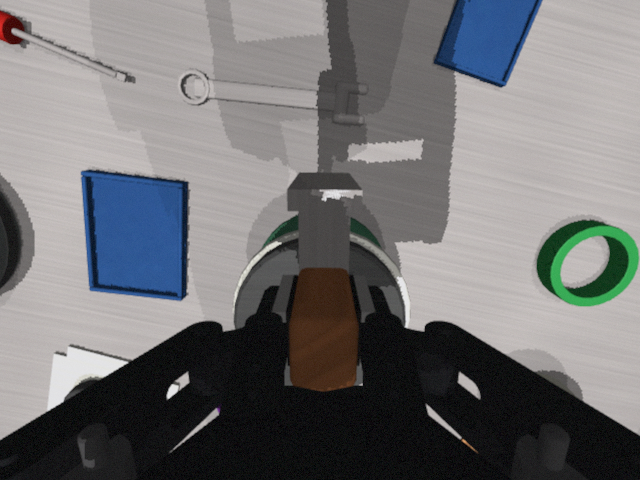

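```bash
python3 - <<'E'
from h import *
from bench import manip
p=np.array([.5238,.2079]);u=Rz(YL)[:2,0];g=[.536,.0135]
manip.move_l([*(p-.07*u),.26],max_speed=.12)
manip.move_ptp([*g,.20],down(.075))
manip.move_l([*g,.105],max_speed=.1)
manip.dwell(.2);f0=manip.current_force();print(f0.round(2))
z=.098
while z>.0915:
    manip.move_l([*g,z],max_speed=.02);f=manip.current_force();print(round(z,4),f.round(2))
    if f[2]-f0[2]>3.5: break
    z-=.001
print(manip.current_time())
im,d=manip.grab_frame("scene");cv2.imwrite("pics/s10.png",cv2.resize(im[200:330,270:400,::-1],None,fx=4.5,fy=4.5,interpolation=2))
E
```

```text
[ 0.1  -0.07 -2.66]
0.098 [-0.58 -0.31 -2.6 ]
0.097 [-0.21  0.63 -2.8 ]
0.096 [ 0.16  0.2  -2.27]
0.095 [-0.59 -0.17 -2.12]
0.094 [0.16 0.48 1.21]
31.6167
```

View pics/s10.png

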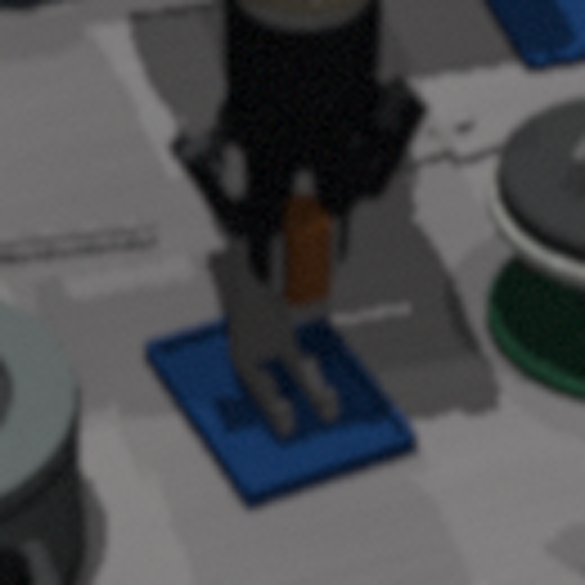

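```bash
python3 - <<'E'
from h import *
from bench import manip
g=[.536,.0135]
manip.set_gripper(.45);manip.set_gripper(.9)
manip.move_l([*g,.20],max_speed=.08)
manip.move_ptp([.50,.0,.33],down(.07))
c=manip.get_calibration("wrist")
im,d=manip.grab_frame("wrist");cv2.imwrite("pics/w11.png",im[:,:,::-1]);np.savez("pics/w11.npz",im=im,d=d,**c)
im,d=manip.grab_frame("scene");cv2.imwrite("pics/s11.png",im[:,:,::-1])
print(manip.current_time(),manip.current_force())
P=cloud(np.load("pics/w11.npz")["d"],c)
m=sel(P,(.527,.206),.085,.1,.115);Q=P[m];A=np.c_[Q[:,:2]-Q[:,:2].mean(0),np.ones(len(Q))];print("lid plane",np.linalg.lstsq(A,Q[:,2],rcond=None)[0],edgecirc(m,P,np.median(Q[:,2]),c,None))
m=sel(P,(.536,.0135),.04,.13,.15);Q=P[m];print("grip",m.sum(),np.median(Q,0),np.percentile(Q[:,2],[5,95]))
E
```

```text
34.6 [-0.28300385  1.03446098 -0.70558646]
lid plane [0.00262897 0.00515666 0.10749659] [(341, array([0.52611034, 0.20362521]), np.float64(0.06910243056712538)), (177, array([0.51778092, 0.21415224]), np.float64(0.03377242801428662))]
grip 616 [0.53683176 0.01400619 0.13923461] [0.13531621 0.14056567]
```

View pics/s11.png

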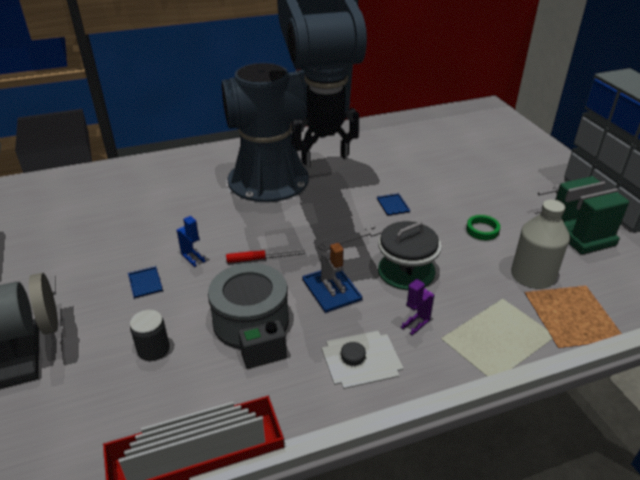

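View pics/w11.png

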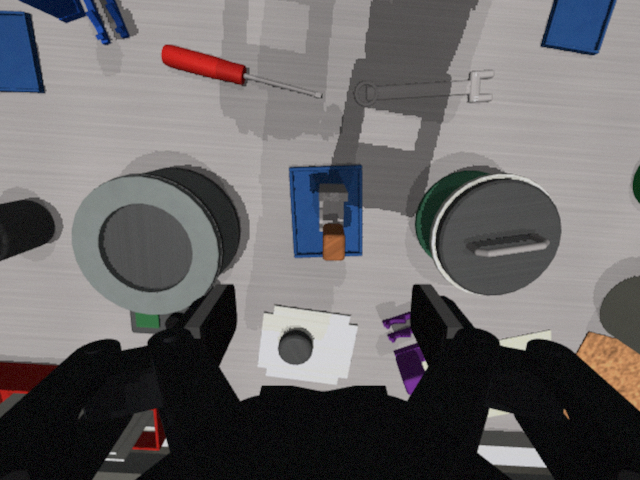

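```bash
python3 -c "
from bench import manip
manip.dwell(.3);manip.sign_off();print(manip.current_time())"
```

```text
the job is handed in; nothing more can be done
the job is handed in; nothing more can be done
```

I took the lid off the furnace with the lifter, set it on the cooling rest, stood the lifter back in its tray, and handed the job in at about 35 s of the 67 s allowed. No verdict comes back, so what follows is from my own checks.

- **Lifting and carrying:** the lid hung from the lifter tilted about 0.005 rad, and the gripper stayed clear of it throughout.
- **Setting down:** I lowered in 1 mm steps until the lifter lost the load. The wrist reading went from −8.9 to −3.3 N with the lid's underside at about 92 mm, which matches the 91.5 mm ring height seen in the camera.
- **Unhooking:** I sank the lifter 12 mm and backed it out. The sideways force stayed under 1 N.
- **Final lid position:** the last wrist picture shows it flat, within about 0.006 rad, and roughly 2.7 mm off the ring's centre. The limit is 9 mm.
- **Final lifter position:** it stands upright in the largest tray, about 10 mm from the tray's centre, with the gripper well clear. The bystanders look unmoved in the last pictures; I compared them by eye only.

**Disagreements:** the cameras differed by 2–3 mm on where the lid and ring were, so I aimed between them. The lid's centre also read about 2.5 mm differently at touch-down than in the final picture, within that same spread.

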